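Close the oil filler of the sole-press pump unit

ROBOT

A 6-joint arm with a two-finger parallel gripper is mounted at the origin on the work surface. World frame = base frame: x ahead of the robot, y to its left, z up, the work surface at z = 0. Lengths are in m, angles in degrees, forces in N, time in s.
With the tool pointing down it reaches from about 0.3 to 0.75 m from the base axis. Payload 8.5 kg.
Tool frame: the origin (TCP) lies midway between the tips of the shut fingers; the grasp point (between the pads) lies env.tcp_to_grasp behind it (env.tcp_to_grasp is the distance from the TCP to the grasp point, in m); z points along the fingers, y is the direction in which the jaws open and shut (so a half turn about z gives the same grasp; the last joint's range is limited). The gripper opens to 85 mm and grips with 20 to 120 N. Pads are 22 mm wide; open, the fingers measure 114 mm over their backs; the gripper's body (76 mm by 85 mm) begins 54 mm behind the grasp point. The pads swing forward as they close: fully open they stand 13 mm farther back than shut.
Start: joints at [-80.69, 21.807, 74.336, -0, 83.858, -12.336], TCP at [0.203, -0.511, 0.231] pointing down, gripper open.
Joint ranges: [-178.18, 178.18], [-50.72, 133.34], [12.68, 142.11], [-81.47, 261.47], [9.98, 163.14], [-165.26, 165.26]. Speed limits (degrees/s): [136.94, 136.94, 180, 180, 180, 180].

INTERFACE

Orientations are given as a 3x3 rotation matrix whose columns are the frame's x, y, z axes.
In Python, from rig import readout, imaging, job, env gives the robot as it stands.
- The arm moves only by the tool move_arm, never from a script. Its argument "motion" is a list of rows, each a list of 3 entries, a list of its own where there are three numbers: the shift along the tool's x, y, z normalised to -1 to 1, where 1 is 0.02 m, then the turn, a rotation vector about the tool's x, y, z normalised to -1 to 1, where 1 is 120 degrees, then the gripper command: -1 is shut, 1 is fully open, values between are in proportion. In form: [[[tx, ty, tz], [rx, ry, rz], claw], ...]. A call has 1 to 12 rows; each row shifts and turns the pose as measured when the row begins, along the tool's axes as they then stand; what a row does not reach is not made up. A row lasts 1/12 s, in which the tool goes at most 41.7 mm and 7.16 degrees, less where a joint would pass 70% of its speed; a pose out of reach is approached as far as the arm can. A call with a number of a shift or a turn outside -1 to 1 is refused whole. A call with a gripper value outside its range is refused whole. The fingers move at their own pace and stop on an object; "squeeze" is the grip in N (left out, the last holds). Time passes only in rows, so rows that do not move let the fingers close. It gives the time, the measured TCP pose, the force and the opening at its end, in the units of the state.
- readout.observe(): the state, without advancing time (a new reading comes with each control period).
- imaging.get_image(name): name is "scene" or "top"; returns a dict with "img" (384x512x3 uint8, blue, green, red), "fov_y" (degrees; the focal length in pixels is half the picture's height over the tangent of half this angle, whatever the lens; pixels are square), "cx", "cy" (the principal point, pixels), "eye" and "orientation" of the camera in the world. Camera axes: x right, y up, looking along -z (the intrinsics and any distortion apply to the point x, -y, -z); pixel columns grow to the right and rows downward; lengths in m; the calibration is good to about 2 mm. A picture is of the moment at which its call begins. There is no depth.
- job.close_job(): hands the job in, once; it reports no verdict.
The state is a dict: "time_s": time; "q": joint angles; "qvel": joint speeds; "joint_efforts": joint torques, N m; "position": TCP position; "tool_rot": TCP orientation; "ft_force": force on the tool from outside, world axes, zero at the start; "wrist_torque": the same for the moment, N m; "grip_width": finger opening in m.
Only numpy, scipy, OpenCV 4.12 (cv2) and the standard library are available. Lean on these libraries where they do the work, as an engineer would, in place of code of your own. Each camera call takes 0.05 s, during which the arm holds its last target.

TASK

The oil tank of the sole press's pump unit has just been topped up: close it. Take the loose red filler cap by its wing, set it squarely on the inclined filler neck, feel for the thread by turning the cap back (anticlockwise) under light pressure until it drops into the thread starts (it cannot be started forwards, so do not force it that way) and then screw it clockwise until it is fully home on the rim. Let go of it, and leave everything else on the bench where it stands.

Things in the scene. Friction and masses are not known exactly. Their poses are not given: they have to be found in the camera images.
- cap: Red plastic oil filler cap, 0.11-0.18 kg, on the bench, open side down, wing up. Origin: centre of its open lower edge; z its axis, out through the wing; x along the wing. Skirt 72 mm outside, 62 mm inside; cap top 29 mm above the edge; on it a straight wing 66 mm long (x), 14 mm thick (y), up to 60 mm above the edge. Pinch the wing across its 14 mm.
- cap_wing (a point): Middle of the wing, on the cap's axis, 47.2 mm above the cap's lower edge. Axes as the cap's.
- cap_lugs (a point): On the axis, 3.2 mm above the cap's lower edge, level with the three round steel lugs inside the skirt: 120 degrees apart, 4.4 mm thick, 50.6 mm clear between their tips. Under light pressure the cap turns with under 0.2 N m; at the hard stop or when tight the torque rises at once, and 0.5 to 1 N m is tight enough.
- cap_seat (a point): Centre of the cap's flat inner top, 24.2 mm above its lower edge. Distance out from filler_mouth along the neck: 9.8 to 17 mm while the lugs ride on ribs or stops, 6.5 to 8.1 mm once dropped into the thread starts, 0 when home on the rim. From the drop it takes 75 to 115 degrees clockwise to get home, then a little more to be tight.
- filler_mouth (a point): Centre of the neck's rim, fixed to the pump unit. z is the neck's axis, pointing out; it leans 32 degrees from vertical towards the unit's front (its -x); x and y follow the unit and tell nothing of the thread. Steel neck 47 mm in diameter, rim bevelled to 41 mm over its last 4 mm: the cap has 1.8 mm sideways play on it.
- thread_starts (a point): On the axis, 7 mm below the rim: the level where the outside thread starts. Three equal right-hand starts 120 degrees apart, 58 mm over the ribs, 30 mm a turn (4.8 mm a radian), going down clockwise seen from outside, 1.6 mm axial play. The neck was screwed into the tank at random: the angle of the starts is unknown. A stop lug 6 mm wide stands on the rib 33 degrees before each start.
- filler_foot (a point): Where the neck's axis meets the tank's top plate, 59 mm below the rim. How it feels: lugs landing on the ribs are blocked forwards by the stop lugs; turned back they climb 4.8 mm a radian, at most 120 degrees, drop 8 to 10 mm into the starts and, up to 20 degrees on, stop hard; from there it screws in. Landed on top of a stop, they first drop onto a rib: turn on back.
- pump_unit: Fixed green oil tank of a hydraulic pump unit, 200 (x) by 340 mm (y), grey top plate at 138 mm. Origin: centre of its underside. On the plate: motor of 62 mm radius at x +12, y +95 mm, up to 304 mm, terminal box on its front; valve block at x +58, y -22 mm, its gauge up to 261 mm. The inclined neck is at its front right: filler_mouth at x -86, y -95, z +188 mm.
- funnel: orange funnel standing mouth down, 104 mm in diameter below, 18 mm at its top, 115 mm high; origin: centre of its underside. To be left alone.
- polish_tin: flat round tin of shoe polish, 86 mm in diameter, 28 mm high; origin: centre of its underside. To be left alone.
- last_a: pink shoe last, 260 mm long (x, toe to +x), 84 mm wide, 94 mm high at the heel; origin: centre of its sole on the bench. To be left alone.
- last_b: yellow shoe last, of the same shape and size; origin: centre of its sole on the bench. To be left alone.
- oil_bottle: amber oil bottle, 72 mm in diameter, 190 mm high, upright; origin: centre of its underside. To be left alone.
- hammer: hammer with wooden handle, 240 mm long (x), lying on the bench; origin: under its middle. To be left alone.
- brush: brush with wooden handle, 200 mm long (x), lying on the bench; origin: under its middle. To be left alone.

How it is judged:
By the outcome, as a careful person would: the job done as asked, in the order asked, and still so for the second after the job is handed in, with the robot touching nothing.
It also fails if it takes over 64 s, if anything falls off the work surface, if the arm or the gripper's body presses on something with over 40 N, if the wrist force passes 120 N, or if a joint passes its speed limit or range.

## Working session

There is one attempt and no reset: what is moved stays moved. The work goes in short steps, Python scripts to look and compute and a tool call to move; the robot and the scene stay as the last step left them, time stands still between calls to the robot, and variables do not carry over. Pictures are saved under pics/ and viewed, and the job is handed in when it is done.

Besides the shell and the picture viewer there is one more tool, called after "Call:" as name(argument=value, ...) on one line, values as JSON. move_arm: Moves the arm, as the interface text tells. Its arguments: {"type":"object","properties":{"motion":{"type":"array","items":{"type":"array"}},"squeeze":{"type":"number"}},"required":["motion"]}

```bash
ls; mkdir -p pics; python3 - <<'E'
from rig import readout, imaging, job, env
import cv2
print(readout.observe(), env.tcp_to_grasp, [a for a in dir(env) if a[0]!='_'])
for n in("scene","top"):
    r=imaging.get_image(n); cv2.imwrite(f"pics/{n}0.png",r["img"]); print({k:v for k,v in r.items() if k!="img"})
E
```

```text
pics
{'time_s': 0.0, 'q': array([-8.06901618e+01,  2.18385152e+01,  7.43859761e+01,  8.94330683e-04,
        8.38572144e+01, -1.23328830e+01]), 'qvel': array([-0.0716462 ,  0.03969844, -0.04243247,  0.06676335,  0.01382881,
        0.05806338]), 'joint_efforts': array([ 5.42682358e-05, -4.48460019e+01, -2.31275564e+01, -1.58473849e-04,
        4.77497466e-03,  8.04373570e-06]), 'position': array([ 0.20282748, -0.51091156,  0.23072778]), 'tool_rot': array([[ 9.29502399e-01,  3.68816003e-01, -2.15379270e-04],
       [ 3.68815927e-01, -9.29501385e-01,  1.40976118e-03],
       [ 3.19747153e-04, -1.38981170e-03, -9.99998983e-01]]), 'ft_force': array([ 0.16791767, -0.45699925,  0.70278286]), 'wrist_torque': array([-0.00656079,  0.03288239, -0.03940698]), 'grip_width': 0.08543158718151075} 0.0187 ['MotionError', 'tcp_to_grasp']
{'fov_y': 54.99911040889917, 'cx': 261.04956886942364, 'cy': 189.21573399630861, 'eye': array([ 1.36956018, -0.52639417,  1.15295395]), 'orientation': array([[ 0.59312243, -0.57194388,  0.56664449],
       [ 0.80489352,  0.43763963, -0.40077172],
       [-0.01876715,  0.69379518,  0.71992781]])}
{'fov_y': 55.2971591557956, 'cx': 254.0969993758954, 'cy': 185.4158678371779, 'eye': array([0.33426012, 0.05477445, 1.60735182]), 'orientation': array([[-0.00335867,  0.99143814, -0.13053403],
       [-0.99983902, -0.00102868,  0.01791303],
       [ 0.01762539,  0.13057318,  0.99128199]])}
```

View pics/scene0.png

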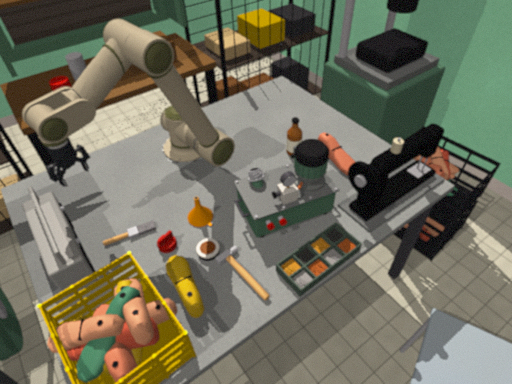

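View pics/top0.png

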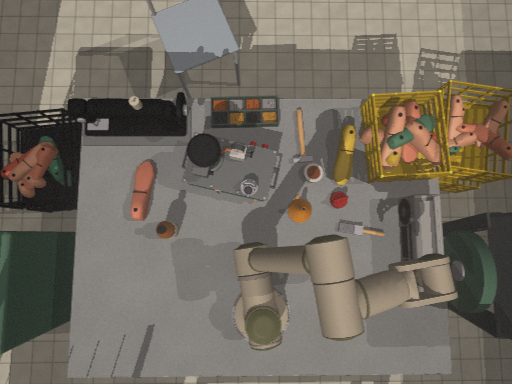

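```bash
python3 - <<'E'
import cv2
s=cv2.imread("pics/scene0.png");t=cv2.imread("pics/top0.png")
cv2.imwrite("pics/c1.png",cv2.resize(s[130:270,130:350],None,fx=3.6,fy=3.6,interpolation=cv2.INTER_CUBIC))
cv2.imwrite("pics/c2.png",cv2.resize(t[115:225,180:370],None,fx=4.2,fy=4.2,interpolation=cv2.INTER_CUBIC))
cv2.imwrite("pics/c3.png",cv2.resize(s[220:260,145:195],None,fx=12,fy=12,interpolation=cv2.INTER_CUBIC))
cv2.imwrite("pics/c4.png",cv2.resize(t[185:217,320:360],None,fx=14,fy=14,interpolation=cv2.INTER_CUBIC))
E
```

```text
(no output)
```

View pics/c1.png

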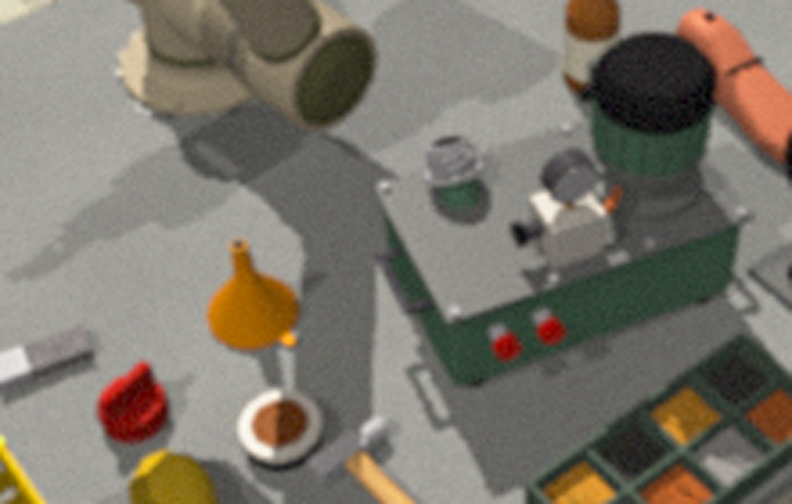

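View pics/c2.png

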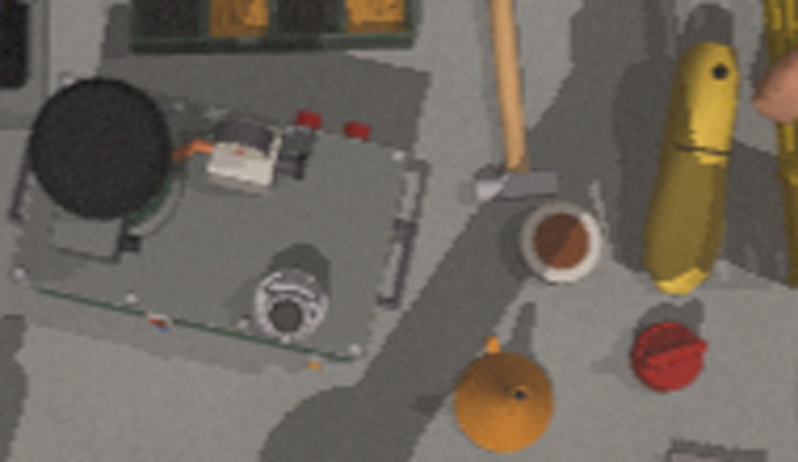

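View pics/c3.png

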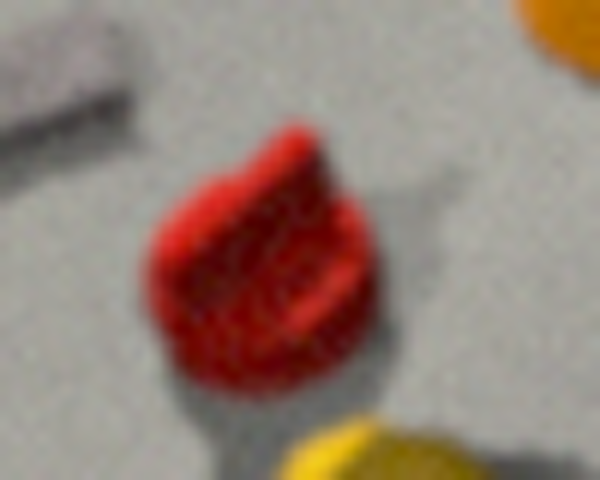

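View pics/c4.png

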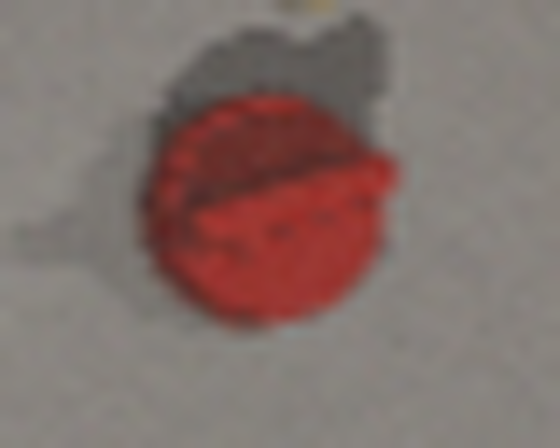

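```bash
cat > h.py <<'E'
import numpy as np, cv2
from rig import imaging
def cam(n, fresh=False):
    r=imaging.get_image(n); return r
def proj(c,P):
    P=np.atleast_2d(P); X=(P-c["eye"])@c["orientation"]
    f=192/np.tan(np.radians(c["fov_y"]/2))
    return np.c_[c["cx"]+f*X[:,0]/-X[:,2], c["cy"]-f*X[:,1]/-X[:,2]]
def ray(c,uv):
    f=192/np.tan(np.radians(c["fov_y"]/2))
    d=np.array([(uv[0]-c["cx"])/f,-(uv[1]-c["cy"])/f,-1]); return c["orientation"]@d
def onz(c,uv,z):
    d=ray(c,uv); return c["eye"]+d*(z-c["eye"][2])/d[2]
E
python3 - <<'E'
import pickle,cv2,h
C={n:h.cam(n) for n in("scene","top")}
pickle.dump(C,open("C.pkl","wb"))
for n in C: print(n, {k:v for k,v in C[n].items() if k=="eye"})
s=C["scene"]["img"];t=C["top"]["img"]
cv2.imwrite("pics/d1.png",cv2.resize(s[155:240,230:340],None,fx=7,fy=7,interpolation=cv2.INTER_CUBIC))
cv2.imwrite("pics/d2.png",cv2.resize(t[125:205,180:285],None,fx=7,fy=7,interpolation=cv2.INTER_CUBIC))
cv2.imwrite("pics/d3.png",cv2.resize(s[160:196,240:275],None,fx=16,fy=16,interpolation=cv2.INTER_CUBIC))
cv2.imwrite("pics/d4.png",cv2.resize(t[170:205,230:270],None,fx=16,fy=16,interpolation=cv2.INTER_CUBIC))
E
```

```text
scene {'eye': array([ 1.36956018, -0.52639417,  1.15295395])}
top {'eye': array([0.33426012, 0.05477445, 1.60735182])}
```

View pics/d1.png

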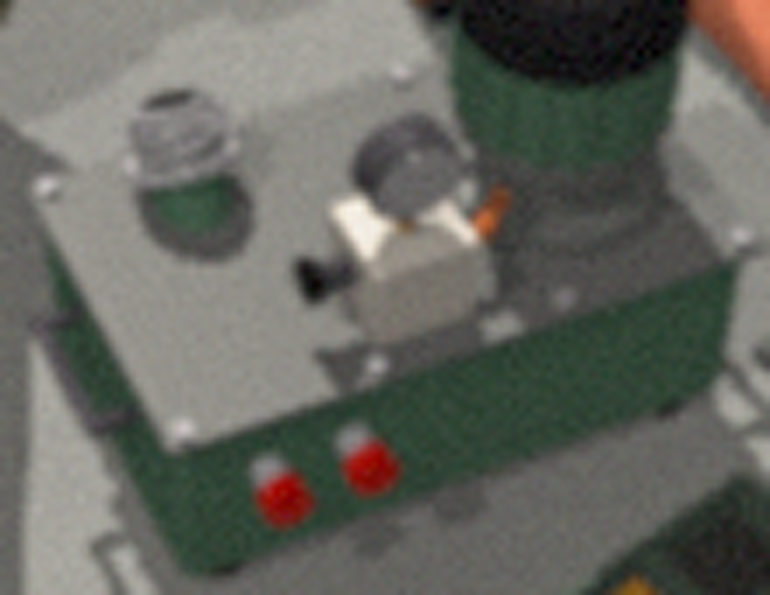

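View pics/d2.png

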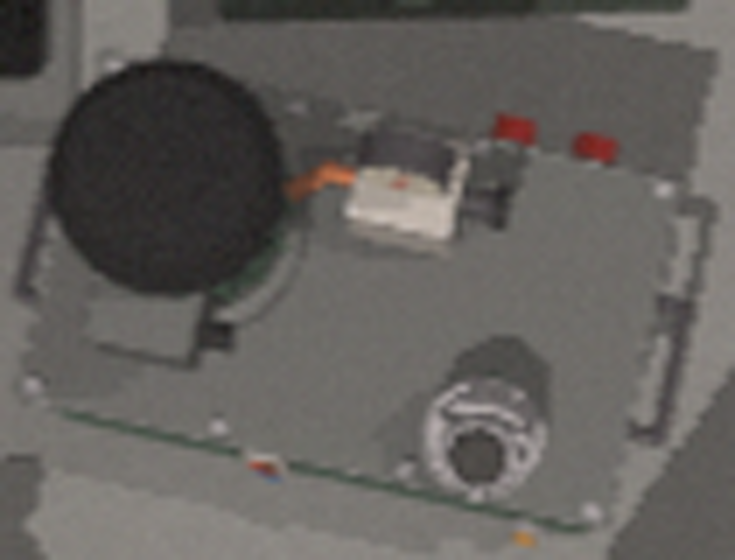

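View pics/d3.png

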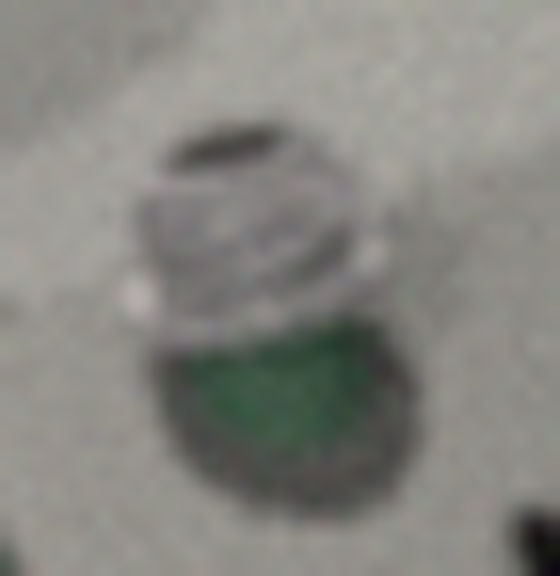

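View pics/d4.png

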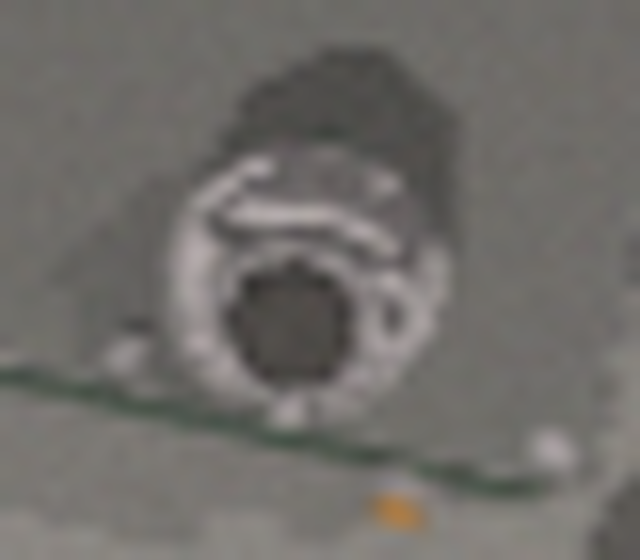

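```bash
cat > fit.py <<'E'
import numpy as np,pickle,h,cv2
from scipy.optimize import least_squares
C=pickle.load(open("C.pkl","rb"))
T=lambda x,y:(180+(x+.5)/7-.5,125+(y+.5)/7-.5)
S=lambda x,y:(230+(x+.5)/7-.5,155+(y+.5)/7-.5)
obs=[("top",-1,-1,T(592,512)),("top",-1,1,T(33,387)),("top",1,-1,T(665,188)),("top",1,1,T(113,65)),
("scene",-1,-1,S(48,187)),("scene",1,-1,S(182,430)),("scene",1,1,S(743,237))]
def W(p,l):
    c,s=np.cos(p[2]),np.sin(p[2]); l=np.array(l)
    return np.array([p[0]+c*l[0]-s*l[1],p[1]+s*l[0]+c*l[1],l[2]])
def res(p,full=False):
    r=[]
    for n,a,b,uv in obs:
        r.append(h.proj(C[n],W(p,(a*p[3],b*p[4],.1395)))[0]-uv)
    return np.array(r) if full else np.r_[np.ravel(r),(p[3]-.09)/.01*0.1,0]
s=least_squares(res,[.5,.1,-.2,.09,.16])
p=s.x;print(p,np.degrees(p[2]));print(res(p,True).round(2))
c,si=np.cos(p[2]),np.sin(p[2])
m=W(p,(-.086,-.095,.188));print("mouth",m)
R=np.array([[c,-si,0],[si,c,0],[0,0,1]]); a=np.radians(32)
N=R@np.array([[np.cos(a),0,-np.sin(a)],[0,1,0],[np.sin(a),0,np.cos(a)]])
print("neck R\n",N)
np.savez("neck.npz",m=m,N=N)
th=np.linspace(0,2*np.pi,80)
for n,(x0,y0,w) in {"top":(230,170,40),"scene":(240,160,40)}.items():
    im=cv2.resize(C[n]["img"][y0:y0+36,x0:x0+w],None,fx=16,fy=16,interpolation=cv2.INTER_CUBIC)
    for r,z,col in [(.0205,0,(0,0,255)),(.0235,-.004,(0,255,255)),(.029,-.007,(255,0,0)),(.0235,-.059,(0,255,0))]:
        P=m+(np.c_[r*np.cos(th),r*np.sin(th),0*th+z])@N.T
        uv=(h.proj(C[n],P)-(x0,y0)+.5)*16-.5
        cv2.polylines(im,[uv.astype(int).reshape(-1,1,2)],True,col,1)
    cv2.imwrite(f"pics/n_{n}.png",im)
E
python3 fit.py
```

```text
[ 0.60928556  0.12694392 -0.22406647  0.09738553  0.16544006] -12.838063101100795
[[ 0.17  0.  ]
 [ 0.   -0.15]
 [-0.01  0.08]
 [ 0.15  0.06]
 [-0.1  -0.22]
 [ 0.21  0.04]
 [ 0.09 -0.11]]
mouth [0.50432675 0.05342761 0.188     ]
neck R
 [[ 0.82684855  0.22219627 -0.51667232]
 [-0.18843312  0.97500196  0.11774608]
 [ 0.52991926  0.          0.8480481 ]]
```

View pics/n_top.png

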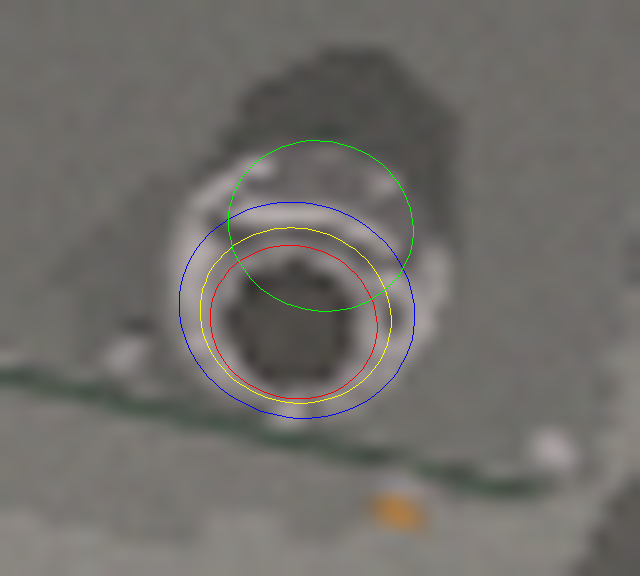

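View pics/n_scene.png

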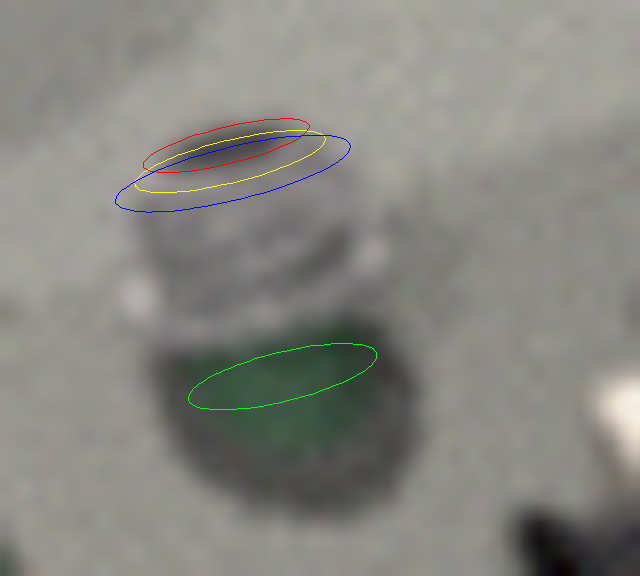

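```bash
cat > capfit.py <<'E'
import numpy as np,pickle,h,cv2
from scipy.optimize import minimize
C=pickle.load(open("C.pkl","rb"))
th=np.linspace(0,2*np.pi,60)
F=8
def model(p):
    x,y,yaw=p
    cyl=[np.c_[.036*np.cos(th),.036*np.sin(th),0*th+z] for z in(0,.029)]
    w=np.array([[a*.033,b*.007,z] for a in(-1,1) for b in(-1,1) for z in(.025,.058)]+[[a*.028,b*.007,.06] for a in(-1,1) for b in(-1,1)])
    c,s=np.cos(yaw),np.sin(yaw);R=np.array([[c,-s,0],[s,c,0],[0,0,1]])
    return [np.vstack(cyl)@R.T+[x,y,0], w@R.T+[x,y,0]]
ROI={"top":(315,180,45,42),"scene":(150,222,40,36)}
obs={}
for n,(x0,y0,w,hh) in ROI.items():
    im=C[n]["img"][y0:y0+hh,x0:x0+w].astype(np.float32)
    red=im[...,2]-np.maximum(im[...,0],im[...,1])
    # normalised by brightness
    m=red/np.maximum(im.sum(2),30)
    m=cv2.resize(m,None,fx=F,fy=F,interpolation=cv2.INTER_LINEAR)
    k=((m>.2)).astype(np.uint8)
    num,l,st,_=cv2.connectedComponentsWithStats(k); i=1+np.argmax(st[1:,4]); obs[n]=(l==i).astype(np.uint8)
    print(n,st[i])
def ren(p,n):
    x0,y0,w,hh=ROI[n]; k=np.zeros((hh*F,w*F),np.uint8)
    for P in model(p):
        uv=((h.proj(C[n],P)-(x0,y0)+.5)*F-.5)
        hull=cv2.convexHull(uv.astype(np.float32))
        cv2.fillConvexPoly(k,np.round(hull*16).astype(int),1,shift=4)
    return k
def cost(p): return sum(np.logical_xor(ren(p,n),obs[n]).sum()/obs[n].sum() for n in ROI)
if __name__=="__main__":
    g=h.onz(C["top"],(339,200.5),.03); print(g)
    best=None
    for yaw in np.radians(np.arange(-120,-60,10)):
        r=minimize(cost,[g[0],g[1],yaw],method="Nelder-Mead",options=dict(initial_simplex=[[g[0],g[1],yaw],[g[0]+.006,g[1],yaw],[g[0],g[1]+.006,yaw],[g[0],g[1],yaw+.2]]))
        print(np.degrees(yaw),r.x,np.degrees(r.x[2]),r.fun)
        if best is None or r.fun<best.fun: best=r
    p=best.x; out=[]
    for n,(x0,y0,w,hh) in ROI.items():
        im=cv2.resize(C[n]["img"][y0:y0+hh,x0:x0+w],None,fx=F,fy=F,interpolation=cv2.INTER_CUBIC)
        cs,_=cv2.findContours(ren(p,n),0,1); cv2.drawContours(im,cs,-1,(0,255,255),1)
        for P in model(p)[1:]:
            hull=cv2.convexHull((((h.proj(C[n],P)-(x0,y0)+.5)*F-.5)).astype(np.int32)); cv2.polylines(im,[hull],True,(255,255,0),1)
        cs,_=cv2.findContours(obs[n],0,1); cv2.drawContours(im,cs,-1,(0,255,0),1)
        out.append(cv2.copyMakeBorder(im,0,340-im.shape[0],0,0,0))
    cv2.imwrite("pics/cap_%s.png"%"fit",cv2.hconcat(out))
E
python3 capfit.py
```

```text
top [  127    95   139   129 13670]
scene [   57    69   156   179 19719]
[ 0.47561805 -0.3417025   0.03      ]
-119.99999999999999 [ 0.48167303 -0.34265857 -1.3983379 ] -80.11886004656992 0.2828980348735135
-110.0 [ 0.48136547 -0.34354521 -1.38968141] -79.62287968817542 0.28449167645210377
-100.0 [ 0.48068036 -0.34368202 -1.37676492] -78.8828194335651 0.283612068509152
-90.0 [ 0.48114169 -0.34313847 -1.37718553] -78.90691841967563 0.2828190502307234
-80.0 [ 0.4810272  -0.34266826 -1.39951886] -80.18652409821146 0.28436603778330605
-70.0 [ 0.48171735 -0.34318611 -1.34033423] -76.79549460679569 0.2842291102944431
```

View pics/cap_fit.png

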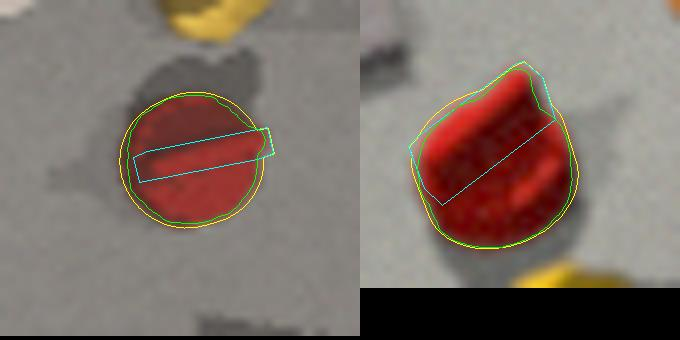

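```bash
sed -i 's/m>.2)/m>.13)/' capfit.py; python3 capfit.py; cat > go.py <<'E'
import numpy as np
from rig import readout,env
from scipy.spatial.transform import Rotation as Ro
def plan(p,R):
    s=readout.observe(); R0=s["tool_rot"]
    w=Ro.from_matrix(R0.T@R).as_rotvec(degrees=True)
    d=np.array(p)-s["position"]
    print("t",round(s["time_s"],2),"shift now-axes mm",(R0.T@d*1e3).round(1),"target-axes mm",(R.T@d*1e3).round(1),"rot deg",w.round(2),"norm",(w/120).round(4),"q",s["q"].round(1),"w",round(s["grip_width"]*1e3,1),"F",s["ft_force"].round(1))
def down(yaw):
    c,s=np.cos(np.radians(yaw)),np.sin(np.radians(yaw))
    return np.array([[c,s,0],[s,-c,0],[0,0,-1.]])
E
python3 -c "
from go import *
plan([.481,-.343,.18],down(103))"
```

```text
top [  122    93   146   133 14855]
scene [   54    65   161   186 21110]
[ 0.47561805 -0.3417025   0.03      ]
-119.99999999999999 [ 0.48222427 -0.34354842 -1.28873349] -73.83899005813231 0.12738372082826233
-110.0 [ 0.48207879 -0.34368081 -1.30275662] -74.64245585960785 0.12772529844393482
-100.0 [ 0.48219777 -0.3436216  -1.32219325] -75.75609296287854 0.12730643815528636
-90.0 [ 0.48213414 -0.34366857 -1.32349422] -75.83063279615742 0.12765798104238651
-80.0 [ 0.48208809 -0.34358459 -1.3052338 ] -74.78438822246186 0.12742860441077264
-70.0 [ 0.48215899 -0.34359153 -1.30634359] -74.84797411812679 0.12787240179464174
t 0.2 shift now-axes mm [320.5 -53.6  51.1] target-axes mm [101.2 308.8  50.9] rot deg [-3.000e-02 -4.000e-02 -8.135e+01] norm [-3.00e-04 -4.00e-04 -6.78e-01] q [-80.7  21.8  74.4   0.   83.9 -12.3] w 85.4 F [-0.2 -0.1 -0.5]
```

View pics/cap_fit.png

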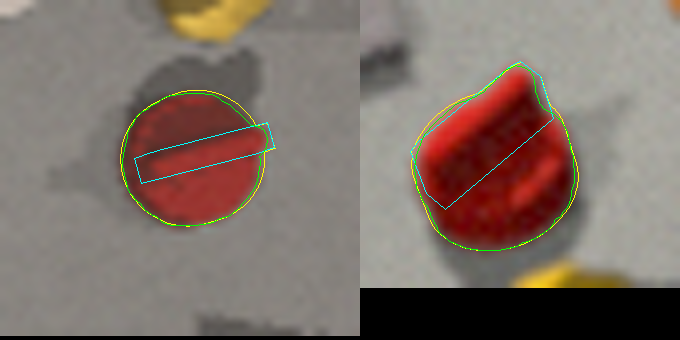

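Call:
move_arm(motion=[[[0,0,0],[0,0,-0.058],0.06],[[0,0,0],[0,0,-0.058],0.06],[[0,0,0],[0,0,-0.058],0.06],[[0,0,0],[0,0,-0.058],0.06],[[0,0,0],[0,0,-0.058],0.06],[[0,0,0],[0,0,-0.058],0.06],[[0,0,0],[0,0,-0.058],0.06],[[0,0,0],[0,0,-0.058],0.06],[[0,0,0],[0,0,-0.058],0.06],[[0,0,0],[0,0,-0.058],0.06],[[0,0,0],[0,0,-0.058],0.06],[[0,0,0],[0,0,-0.058],0.06]])

```text
time_s: 1.2
position: [0.2027, -0.5099, 0.2285]
tool_rot: [[-0.301, 0.954, -0.001], [0.954, 0.301, 0.007], [0.007, 0.001, -1.0]]
ft_force: [-1.2, -0.5, -0.1]
grip_width: 0.0454
```

```bash
python3 -c "
from go import *
plan([.482,-.3436,.16],down(105))"
```

```text
t 1.2 shift now-axes mm [ 74.1 316.4  69.3] target-axes mm [ 88.3 312.9  68.5] rot deg [ 0.04 -0.38  2.51] norm [ 0.0004 -0.0031  0.0209] q [-80.7  22.   74.6  -0.   83.8 -98.2] w 45.4 F [-1.2 -0.5 -0.1]
```

Call:
move_arm(motion=[[[0,0,0],[0,0,0.02],0.06],[[0.27,1,0.2],[0,0,0],0.06],[[0.27,1,0.2],[0,0,0],0.06],[[0.27,1,0.2],[0,0,0],0.06],[[0.27,1,0.2],[0,0,0],0.06],[[0.27,1,0.2],[0,0,0],0.06],[[0.27,1,0.2],[0,0,0],0.06],[[0.27,1,0.2],[0,0,0],0.06],[[0.27,1,0.2],[0,0,0],0.06],[[0.27,1,0.2],[0,0,0],0.06],[[0.27,1,0.2],[0,0,0],0.06],[[0.27,1,0.2],[0,0,0],0.06]])

```text
time_s: 2.2
position: [0.404, -0.3903, 0.1815]
tool_rot: [[-0.261, 0.965, -0.003], [0.965, 0.261, 0.008], [0.009, -0.001, -1.0]]
ft_force: [-0.6, -0.3, -0.9]
grip_width: 0.0455
```

```bash
python3 -c "
from go import *
plan([.482,-.3436,.10],down(105))"
```

```text
t 2.2 shift now-axes mm [24.  87.6 81.6] target-axes mm [24.9 87.5 81.5] rot deg [-0.04 -0.51  0.11] norm [-0.0003 -0.0043  0.0009] q [-56.1  25.5  76.9   0.1  78.1 -71.3] w 45.5 F [-0.6 -0.3 -0.9]
```

Call:
move_arm(motion=[[[0.3,0.95,0.6],[0,-0.002,0],0.06],[[0.3,0.95,0.6],[0,-0.002,0],0.06],[[0.25,0.95,0.6],[0,0,0],0.06],[[0.25,0.95,0.6],[0,0,0],0.06],[[0.1,0.3,0.6],[0,0,0],0.06],[[0,0,0.3],[0,0,0],0.06],[[0,0,0],[0,0,0],0.06]])

```text
time_s: 2.78
position: [0.483, -0.3399, 0.111]
tool_rot: [[-0.265, 0.964, -0.002], [0.964, 0.265, 0.002], [0.002, -0.001, -1.0]]
ft_force: [-0.1, -0.2, 0.9]
grip_width: 0.0451
```

```bash
python3 - <<'E'
from go import *
import h,cv2,pickle
plan([.4821,-.3436,.032],down(105))
C={n:h.cam(n) for n in("scene","top")}
s=C["scene"]["img"];t=C["top"]["img"]
a=cv2.resize(s[190:260,130:205],None,fx=5,fy=5,interpolation=cv2.INTER_CUBIC)
b=cv2.resize(t[165:235,300:375],None,fx=5,fy=5,interpolation=cv2.INTER_CUBIC)
cv2.imwrite("pics/e1.png",cv2.hconcat([a,b]))
E
```

```text
t 2.78 shift now-axes mm [-3.5 -1.7 79. ] target-axes mm [-3.3 -1.8 79. ] rot deg [-0.07 -0.12  0.39] norm [-0.0006 -0.001   0.0033] q [-46.6  32.1  78.   -0.   70.1 -62. ] w 45.1 F [-0.1 -0.2  0.9]
```

View pics/e1.png

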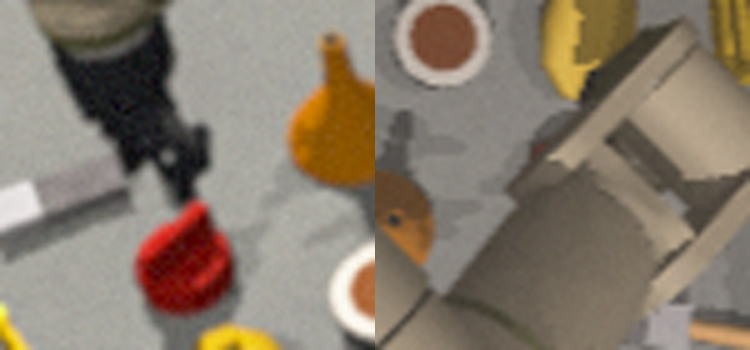

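Call:
move_arm(motion=[[[-0.16,-0.08,0.6],[0,0,0.003],0.06],[[0,0,0.9],[0,0,0],0.06],[[0,0,0.9],[0,0,0],0.06],[[0,0,0.9],[0,0,0],0.06],[[0,0,0.3],[0,0,0],0.06],[[0,0,0],[0,0,0],0.06]])

```text
time_s: 3.38
position: [0.4813, -0.3507, 0.0447]
tool_rot: [[-0.252, 0.968, 0.008], [0.968, 0.252, -0.009], [-0.011, 0.005, -1.0]]
ft_force: [0.2, -0.0, -0.3]
grip_width: 0.0452
```

```bash
python3 - <<'E'
from go import *
import h,cv2,pickle
plan([.4821,-.3436,.033],down(105))
C={n:h.cam(n) for n in("scene","top")}
s=C["scene"]["img"]
cv2.imwrite("pics/e2.png",cv2.resize(s[190:260,130:205],None,fx=8,fy=8,interpolation=cv2.INTER_CUBIC))
E
```

```text
t 3.38 shift now-axes mm [ 6.8  2.5 11.6] target-axes mm [ 6.7  2.6 11.7] rot deg [ 0.28  0.64 -0.38] norm [ 0.0024  0.0053 -0.0032] q [-47.4  36.8  81.7  -0.1  60.8 -62. ] w 45.2 F [ 0.2 -0.  -0.3]
```

View pics/e2.png

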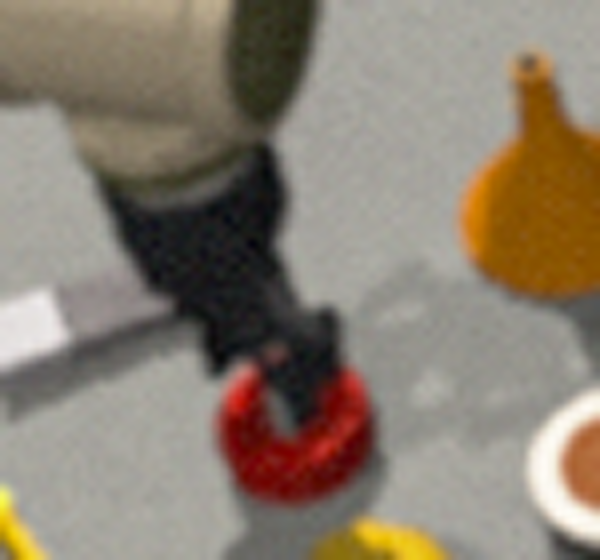

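Call:
move_arm(motion=[[[0.2,0.08,0.25],[0.0024,0.0053,-0.003],0.06],[[0.1,0.04,0.25],[0,0,0],0.06],[[0,0,0],[0,0,0],0.06]])

```text
time_s: 3.73
position: [0.4835, -0.3453, 0.0382]
tool_rot: [[-0.259, 0.966, 0.004], [0.966, 0.259, -0.004], [-0.005, 0.003, -1.0]]
ft_force: [-0.2, -0.9, 0.1]
grip_width: 0.0452
```

```bash
python3 -c "
from go import *
plan([.4821,-.3436,.033],down(105))"
```

```text
t 3.73 shift now-axes mm [ 2.1 -0.9  5.2] target-axes mm [ 2.  -0.9  5.2] rot deg [0.16 0.3  0.  ] norm [0.0013 0.0025 0.    ] q [-46.9  37.3  82.    0.   60.3 -61.9] w 45.2 F [-0.2 -0.9  0.1]
```

Call:
move_arm(motion=[[[0.13,-0.05,0.26],[0.0013,0.0025,0],0.06],[[0.05,0,0.05],[0,0,0],0.06],[[0,0,0],[0,0,0],-1],[[0,0,0],[0,0,0],-1],[[0,0,0],[0,0,0],-1],[[0,0,0],[0,0,0],-1],[[0,0,0],[0,0,0],-1],[[0,0,0],[0,0,0],-1]], squeeze=70)

```text
time_s: 4.4
position: [0.4819, -0.3416, 0.0323]
tool_rot: [[-0.26, 0.966, 0.0], [0.966, 0.26, -0.001], [-0.001, 0.0, -1.0]]
ft_force: [0.8, 0.3, 0.4]
grip_width: 0.0128
```

```bash
python3 -c "
from go import *
plan([.4821,-.3436,.033],down(105))"
```

```text
t 4.4 shift now-axes mm [-2.  -0.3 -0.7] target-axes mm [-2.  -0.3 -0.7] rot deg [0.02 0.04 0.06] norm [0.0002 0.0003 0.0005] q [-46.8  37.6  82.7  -0.   59.7 -61.9] w 12.8 F [0.8 0.3 0.4]
```

Call:
move_arm(motion=[[[0,0,-0.2],[0,0,0],-1],[[0,0,-0.6],[0,0,0],-1],[[0,0,-1],[0,0,0],-1],[[0,0,-1],[0,0,0],-1],[[0,0,-1],[0,0,0],-1],[[0,0,-1],[0,0,0],-1],[[0,0,-1],[0,0,0],-1],[[0,0,-1],[0,0,0],-1],[[0,0,-1],[0,0,0],-1],[[0,0,-1],[0,0,0],-1],[[0,0,-1],[0,0,0],-1],[[0,0,-0.5],[0,0,0],-1]])

```text
time_s: 5.4
position: [0.4798, -0.34, 0.2464]
tool_rot: [[-0.259, 0.966, -0.007], [0.966, 0.259, 0.007], [0.009, -0.005, -1.0]]
ft_force: [-0.1, 0.2, -1.3]
grip_width: 0.0129
```

```bash
python3 - <<'E'
from go import *
import h,cv2,pickle
d=np.load("neck.npz");N=d["N"];m=d["m"];print(m,N[:,2])
ax=N[:,2]
# tool z=-ax ; tool x candidates: print needed orientation w/ minimal twist
s=readout.observe();R0=s["tool_rot"]
z=-ax; x=R0[:,0]-z*(z@R0[:,0]); x/=np.linalg.norm(x); R=np.c_[x,np.cross(z,x),z]
plan(m+ax*(.0323+.06),R)
C={n:h.cam(n) for n in("scene","top")}
s=C["scene"]["img"]
cv2.imwrite("pics/e3.png",cv2.resize(s[110:240,110:240],None,fx=5,fy=5,interpolation=cv2.INTER_CUBIC))
E
```

```text
[0.50432675 0.05342761 0.188     ] [-0.51667232  0.11774608  0.8480481 ]
t 5.4 shift now-axes mm [396.6  82.2 -16.8] target-axes mm [390.   80.  -76.5] rot deg [-29.09 -14.45   3.77] norm [-0.2424 -0.1205  0.0314] q [-46.8  25.4  66.    0.   89.2 -61.9] w 12.9 F [-0.1  0.2 -1.3]
```

View pics/e3.png

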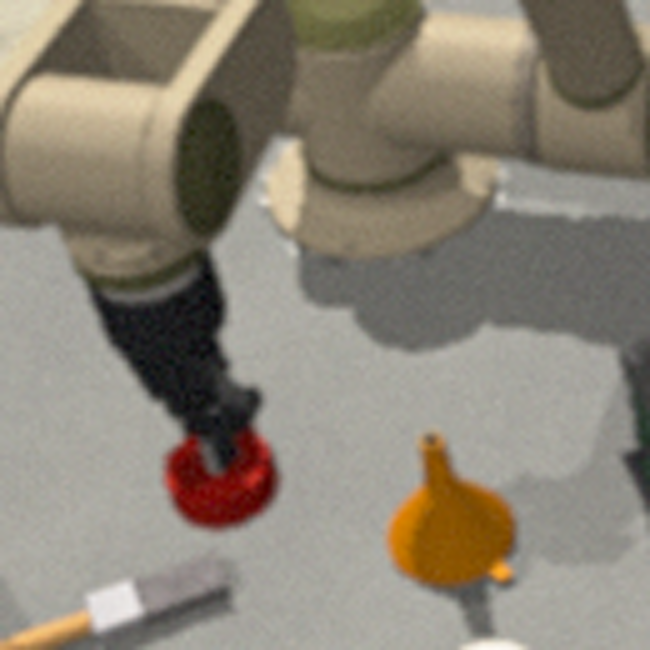

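Call:
move_arm(motion=[[[1,0.2,-0.35],[0,0,0],-1],[[1,0.2,-0.35],[0,0,0],-1],[[1,0.2,-0.35],[0,0,0],-1],[[1,0.2,-0.35],[0,0,0],-1],[[1,0.2,-0.3],[0,0,0],-1],[[1,0.2,-0.3],[0,0,0],-1],[[1,0.2,-0.3],[0,0,0],-1],[[1,0.2,-0.3],[0,0,0],-1],[[1,0.2,-0.3],[0,0,0],-1],[[1,0.2,-0.3],[0,0,0],-1],[[1,0.2,-0.3],[0,0,0],-1],[[1,0.2,-0.3],[0,0,0],-1]])

```text
time_s: 6.5
position: [0.4582, -0.0796, 0.3172]
tool_rot: [[-0.257, 0.966, -0.024], [0.966, 0.257, 0.02], [0.026, -0.018, -0.999]]
ft_force: [0.2, 0.8, -1.6]
grip_width: 0.0125
```

```bash
cat > nk.py <<'E'
from go import *
import sys
d=np.load("neck.npz");N=d["N"];m=d["m"];ax=N[:,2]
def tgt(h,off=(-.002,0)):
    s=readout.observe();R0=s["tool_rot"]
    z=-ax; x=R0[:,0]-z*(z@R0[:,0]); x/=np.linalg.norm(x); R=np.c_[x,np.cross(z,x),z]
    # cap axis sits at off in tool x,y
    return m+ax*(.0323+h)-R[:,0]*off[0]-R[:,1]*off[1],R
if __name__=="__main__":
    plan(*tgt(float(sys.argv[1])))
    s=readout.observe(); print("pos",s["position"].round(4),"tau",s["wrist_torque"].round(2), "F along ax",(s["ft_force"]@ax).round(1))
E
python3 nk.py .06
```

```text
t 6.5 shift now-axes mm [140.   36.7  54.3] target-axes mm [152.5   4.4  25.4] rot deg [-30.01 -15.2    4.1 ] norm [-0.2501 -0.1266  0.0342] q [-24.8  10.9  75.9   0.5  95.  -39.6] w 12.5 F [ 0.2  0.8 -1.6]
pos [ 0.4582 -0.0796  0.3172] tau [-0.04 -0.   -0.02] F along ax -1.4
```

Call:
move_arm(motion=[[[1,0.2,0],[0,0,0],-1],[[1,0.2,0],[0,0,0],-1],[[1,0.2,0],[0,0,0],-1],[[1,0.2,0],[0,0,0],-1],[[1,0.2,0],[0,0,0],-1],[[0,0,0],[-0.042,-0.021,0.006],-1],[[0,0,0],[-0.042,-0.021,0.006],-1],[[0,0,0],[-0.042,-0.021,0.006],-1],[[0,0,0],[-0.042,-0.021,0.006],-1],[[0,0,0],[-0.042,-0.021,0.006],-1],[[0,0,0],[-0.03,-0.015,0.004],-1],[[0,0,0],[0,0,0],-1]])

```text
time_s: 7.5
position: [0.4404, 0.0398, 0.3116]
tool_rot: [[-0.135, 0.852, 0.506], [0.971, 0.216, -0.103], [-0.197, 0.477, -0.856]]
ft_force: [-1.3, 0.4, -2.3]
grip_width: 0.0131
```

```bash
python3 nk.py .06
```

```text
t 7.5 shift now-axes mm [32.5 -2.5 44.6] target-axes mm [33.2 -3.  44. ] rot deg [-0.58 -0.98  0.  ] norm [-0.0049 -0.0081  0.    ] q [ -9.6  -4.9  99.9  -1.2  54.  -20.1] w 13.1 F [-1.3  0.4 -2.3]
pos [0.4404 0.0398 0.3116] tau [ 0.07  0.42 -0.01] F along ax -1.3
```

Call:
move_arm(motion=[[[0,0,0],[-0.005,-0.008,0.05],-1],[[0,0,0],[0,0,0.05],-1],[[0,0,0],[0,0,0.05],-1],[[0,0,0],[0,0,0.05],-1],[[0,0,0],[0,0,0.05],-1],[[0,0,0],[0,0,0],-1]])

```text
time_s: 8.0
position: [0.4363, 0.0424, 0.308]
tool_rot: [[0.331, 0.8, 0.5], [0.941, -0.319, -0.113], [0.069, 0.508, -0.859]]
ft_force: [0.2, 0.7, -1.9]
grip_width: 0.0131
```

```bash
python3 nk.py .03
```

```text
t 8.0 shift now-axes mm [ 26.5 -11.3  73.5] target-axes mm [ 26.4 -12.8  73.3] rot deg [-1.15  0.09 -0.  ] norm [-0.0096  0.0008 -0.    ] q [ -8.8  -4.9 100.4  -2.5  53.8  12.6] w 13.1 F [ 0.2  0.7 -1.9]
pos [0.4363 0.0424 0.308 ] tau [0.06 0.4  0.02] F along ax -1.6
```

Call:
move_arm(motion=[[[0.66,-0.32,0.2],[-0.0096,0,0],-1],[[0.66,-0.32,0.4],[0,0,0],-1],[[0,0,0.8],[0,0,0],-1],[[0,0,0.8],[0,0,0],-1],[[0,0,0.6],[0,0,0],-1],[[0,0,0.4],[0,0,0],-1],[[0,0,0],[0,0,0],-1]])

```text
time_s: 8.58
position: [0.4681, 0.0659, 0.2448]
tool_rot: [[0.313, 0.804, 0.506], [0.948, -0.295, -0.117], [0.055, 0.516, -0.855]]
ft_force: [-0.5, -0.0, -2.7]
grip_width: 0.0126
```

```bash
python3 nk.py .01
```

```text
t 8.58 shift now-axes mm [-1.7  3.  26. ] target-axes mm [-1.8  2.7 26.1] rot deg [-0.7   0.19 -0.  ] norm [-0.0058  0.0016 -0.    ] q [ -3.7   2.8 104.3  -7.2  42.2  19.5] w 12.6 F [-0.5 -0.  -2.7]
pos [0.4681 0.0659 0.2448] tau [ 0.09  0.43 -0.  ] F along ax -2.0
```

Refine while still clear, then look.

Call:
move_arm(motion=[[[-0.08,0.14,0.2],[-0.0058,0.0016,0],-1],[[0,0,0.2],[-0.002,0,0],-1],[[0,0,0],[0,0,0],-1]])

```text
time_s: 8.83
position: [0.4744, 0.0623, 0.2394]
tool_rot: [[0.309, 0.796, 0.52], [0.949, -0.29, -0.119], [0.056, 0.531, -0.846]]
ft_force: [-1.0, 0.3, -1.9]
grip_width: 0.0128
```

```bash
python3 nk.py .0; python3 - <<'E'
import nk,h,cv2,numpy as np
from rig import readout
C={n:h.cam(n) for n in("scene","top")}
s=readout.observe();R=s["tool_rot"];p=s["position"]
th=np.linspace(0,2*np.pi,80);out=[]
for n,(x0,y0) in {"scene":(215,130),"top":(215,155)}.items():
    im=cv2.resize(C[n]["img"][y0:y0+60,x0:x0+60],None,fx=6,fy=6,interpolation=cv2.INTER_CUBIC)
    for r,z in((.036,.0323),(.036,.0033)):
        P=p+np.c_[r*np.cos(th)-.002,r*np.sin(th),0*th+z]@R.T
        cv2.polylines(im,[((h.proj(C[n],P)-(x0,y0)+.5)*6).astype(int).reshape(-1,1,2)],True,(0,255,255),1)
    P=nk.m+np.c_[.0205*np.cos(th),.0205*np.sin(th),0*th]@nk.N.T
    cv2.polylines(im,[((h.proj(C[n],P)-(x0,y0)+.5)*6).astype(int).reshape(-1,1,2)],True,(255,255,0),1)
    out.append(im)
cv2.imwrite("pics/e4.png",cv2.hconcat(out))
E
```

```text
t 8.83 shift now-axes mm [-0.1 -0.7 27.8] target-axes mm [-0.  -0.6 27.8] rot deg [ 0.26 -0.   -0.  ] norm [ 0.0022 -0.     -0.    ] q [ -4.2   3.5 105.   -7.3  39.7  19. ] w 12.8 F [-1.   0.3 -1.9]
pos [0.4744 0.0623 0.2394] tau [ 0.14  0.43 -0.06] F along ax -1.1
```

View pics/e4.png

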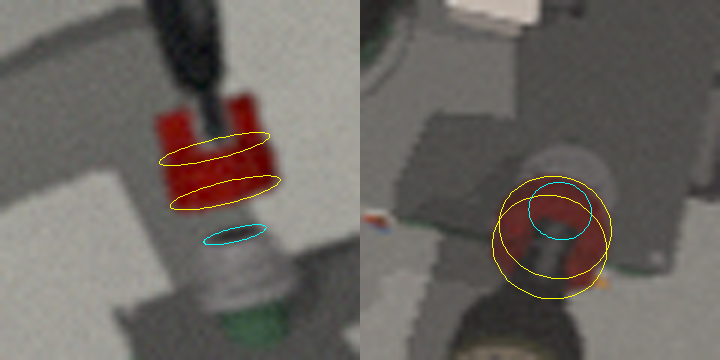

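Call:
move_arm(motion=[[[0,-0.03,0.5],[0.002,0,0],-1],[[0,0,0.5],[0,0,0],-1],[[0,0,0.3],[0,0,0],-1],[[0,0,0.1],[0,0,0],-1],[[0,0,0],[0,0,0],-1]])

```text
time_s: 9.35
position: [0.4898, 0.059, 0.2153]
tool_rot: [[0.308, 0.797, 0.52], [0.95, -0.29, -0.118], [0.057, 0.53, -0.846]]
ft_force: [0.3, -0.6, -1.2]
grip_width: 0.0127
```

```bash
python3 nk.py .0
```

```text
t 9.35 shift now-axes mm [-0.4 -1.2 -1. ] target-axes mm [-0.4 -1.2 -1. ] rot deg [ 0.18 -0.06 -0.  ] norm [ 0.0015 -0.0005 -0.    ] q [ -4.6   6.8 105.8  -7.5  35.7  19.2] w 12.7 F [ 0.3 -0.6 -1.2]
pos [0.4898 0.059  0.2153] tau [0.11 0.39 0.03] F along ax -1.2
```

Call:
move_arm(motion=[[[-0.02,-0.06,0.1],[0.0015,0,0],-1],[[0,0,0.1],[0,0,0],-1],[[0,0,0.1],[0,0,0],-1],[[0,0,0.0],[0,0,0],-1]])

```text
time_s: 9.68
position: [0.492, 0.0583, 0.2095]
tool_rot: [[0.308, 0.799, 0.517], [0.95, -0.291, -0.117], [0.057, 0.527, -0.848]]
ft_force: [-0.8, -0.4, -2.3]
grip_width: 0.0129
```

```bash
python3 nk.py .0
```

```text
t 9.68 shift now-axes mm [-0.  -0.  -7.2] target-axes mm [-0.  -0.1 -7.2] rot deg [ 0.01 -0.07 -0.  ] norm [ 0.0001 -0.0006 -0.    ] q [ -4.7   7.5 106.1  -7.4  34.9  19.1] w 12.9 F [-0.8 -0.4 -2.3]
pos [0.492  0.0583 0.2095] tau [0.1  0.43 0.02] F along ax -1.6
```

Call:
move_arm(motion=[[[0,0,0.08],[0,0,0],-1],[[0,0,0.08],[0,0,0],-1],[[0,0,0.0],[0,0,0],-1]])

```text
time_s: 9.93
position: [0.4937, 0.0581, 0.2073]
tool_rot: [[0.308, 0.798, 0.518], [0.95, -0.291, -0.116], [0.058, 0.528, -0.847]]
ft_force: [-3.6, 0.8, 0.7]
grip_width: 0.0127
```

```bash
python3 nk.py .0
```

```text
t 9.93 shift now-axes mm [-0.2 -0.3 -9.9] target-axes mm [-0.2 -0.4 -9.9] rot deg [ 0.08 -0.1  -0.  ] norm [ 0.0006 -0.0008 -0.    ] q [ -4.7   7.8 106.2  -7.5  34.4  19.1] w 12.7 F [-3.6  0.8  0.7]
pos [0.4937 0.0581 0.2073] tau [ 0.05  0.64 -0.11] F along ax 2.6
```

Call:
move_arm(motion=[[[0,0,0.06],[0,0,0],-1],[[0,0,0.06],[0,0,0],-1]])

```text
time_s: 10.1
position: [0.4943, 0.0582, 0.2068]
tool_rot: [[0.307, 0.797, 0.52], [0.95, -0.29, -0.116], [0.058, 0.529, -0.846]]
ft_force: [-18.9, 1.5, 19.2]
grip_width: 0.0129
```

```bash
python3 nk.py .0
```

```text
t 10.1 shift now-axes mm [ -0.5  -0.5 -10.6] target-axes mm [ -0.5  -0.5 -10.6] rot deg [ 0.16 -0.13 -0.  ] norm [ 0.0014 -0.0011 -0.    ] q [ -4.7   7.9 106.2  -7.5  34.2  19.2] w 12.9 F [-18.9   1.5  19.2]
pos [0.4943 0.0582 0.2068] tau [-0.18  1.55 -0.35] F along ax 26.2
```

Call:
move_arm(motion=[[[0,0,0],[0,0,-0.033],-1],[[0,0,0.02],[0,0,-0.033],-1],[[0,0,0.02],[0,0,-0.033],-1]])

```text
time_s: 10.35
position: [0.4923, 0.059, 0.2068]
tool_rot: [[0.132, 0.845, 0.518], [0.99, -0.084, -0.115], [-0.054, 0.528, -0.848]]
ft_force: [-11.0, 0.5, 8.7]
grip_width: 0.0128
```

```bash
cat > st.py <<'E'
from nk import *
p,R=tgt(0); s=readout.observe(); d=R.T@(s["position"]-p); T=s["tool_rot"]
print("t %.2f h %.1f lat %.1f %.1f q6 %.1f ang %.1f"%(s["time_s"],-d[2]*1e3,d[0]*1e3,d[1]*1e3,s["q"][5],np.degrees(np.arctan2(T[:,0]@N[:,1],T[:,0]@N[:,0]))),"F tool",(T.T@s["ft_force"]).round(1),"tau tool",(T.T@s["wrist_torque"]).round(2),"tilt",Ro.from_matrix(T.T@R).as_rotvec(degrees=True).round(2),"w",round(s["grip_width"]*1e3,1))
E
python3 st.py
```

```text
t 10.35 h -9.5 lat 0.9 -0.7 q6 7.0 ang 96.1 F tool [ -1.4  -4.7 -13.1] tau tool [ 0.99 -0.42  0.5 ] tilt [ 0.06 -0.15 -0.  ] w 12.8
```

Call:
move_arm(motion=[[[-0.02,0.01,0],[0,0,-0.033],-1],[[0,-0.007,0.0],[0,0,-0.033],-1],[[0,-0.007,0.01],[0,0,-0.033],-1]])

```text
time_s: 10.6
position: [0.4913, 0.0589, 0.2076]
tool_rot: [[-0.053, 0.853, 0.518], [0.985, 0.131, -0.115], [-0.166, 0.504, -0.847]]
ft_force: [-6.2, 1.9, 3.3]
grip_width: 0.0128
```

```bash
python3 st.py
```

```text
t 10.60 h -8.3 lat 0.8 -0.6 q6 -5.5 ang 108.5 F tool [ 1.7 -3.4 -6.3] tau tool [1.06 0.42 0.24] tilt [ 0.13 -0.14 -0.  ] w 12.8
```

Call:
move_arm(motion=[[[-0.02,0.0,0.01],[0,0,-0.033],-1],[[-0.02,-0.007,0.01],[0,0,-0.033],-1],[[0,-0.007,0.02],[0,0,-0.033],-1]])

```text
time_s: 10.85
position: [0.4907, 0.0583, 0.2069]
tool_rot: [[-0.236, 0.822, 0.518], [0.933, 0.34, -0.114], [-0.27, 0.456, -0.848]]
ft_force: [-0.0, 0.6, -2.0]
grip_width: 0.0129
```

```bash
python3 st.py
```

```text
t 10.85 h -8.7 lat 0.7 -1.0 q6 -18.2 ang 121.0 F tool [ 1.1 -0.7  1.6] tau tool [ 0.4   0.18 -0.01] tilt [ 0.12 -0.16 -0.  ] w 12.9
```

Call:
move_arm(motion=[[[-0.02,0.03,0.1],[0,0,0],-1],[[0,0.01,0.1],[0,0,0],-1],[[0,0,0.0],[0,0,0],-1]])

```text
time_s: 11.1
position: [0.4939, 0.0577, 0.2036]
tool_rot: [[-0.236, 0.822, 0.518], [0.934, 0.339, -0.114], [-0.27, 0.457, -0.848]]
ft_force: [-0.1, -0.3, -1.1]
grip_width: 0.0128
```

```bash
python3 st.py
```

```text
t 11.10 h -13.1 lat 0.2 -0.0 q6 -18.1 ang 120.9 F tool [ 0.  -0.7  0.9] tau tool [ 0.39  0.21 -0.07] tilt [ 0.14 -0.15 -0.  ] w 12.8
```

Call:
move_arm(motion=[[[0,0,0.08],[0,0,0],-1],[[0,0,0.06],[0,0,0],-1],[[0,0,0.0],[0,0,0],-1]])

```text
time_s: 11.35
position: [0.4957, 0.0573, 0.2007]
tool_rot: [[-0.233, 0.823, 0.518], [0.935, 0.336, -0.114], [-0.268, 0.457, -0.848]]
ft_force: [0.3, 0.1, -1.7]
grip_width: 0.0129
```

```bash
python3 st.py
```

```text
t 11.35 h -16.6 lat 0.1 -0.1 q6 -17.9 ang 120.7 F tool [ 0.4 -0.5  1.6] tau tool [ 0.35  0.19 -0.  ] tilt [ 0.12 -0.16 -0.  ] w 12.9
```

Call:
move_arm(motion=[[[0,0,0.06],[0,0,0],-1],[[0,0,0.04],[0,0,0],-1]])

```text
time_s: 11.52
position: [0.4963, 0.0573, 0.2001]
tool_rot: [[-0.232, 0.823, 0.519], [0.935, 0.336, -0.115], [-0.268, 0.458, -0.847]]
ft_force: [-13.7, 0.8, 13.9]
grip_width: 0.0129
```

```bash
python3 st.py
```

```text
t 11.52 h -17.4 lat 0.2 0.2 q6 -17.8 ang 120.7 F tool [  0.2  -4.6 -19. ] tau tool [1.12 0.16 0.01] tilt [ 0.17 -0.13 -0.  ] w 12.9
```

Call:
move_arm(motion=[[[0,0.01,0.01],[0,0,0.04],-1],[[0,0.01,0.02],[0,0,0.04],-1],[[0,0.01,0.02],[0,0,0.04],-1],[[0,0.01,0.02],[0,0,0.04],-1]])

```text
time_s: 11.85
position: [0.4979, 0.0573, 0.2004]
tool_rot: [[0.063, 0.851, 0.521], [0.993, -0.003, -0.115], [-0.096, 0.525, -0.846]]
ft_force: [-0.4, -1.1, -1.6]
grip_width: 0.013
```

```bash
python3 st.py
```

```text
t 11.85 h -18.0 lat 0.2 1.0 q6 2.2 ang 100.8 F tool [-1.  -1.2  1.3] tau tool [ 0.59 -0.13  0.  ] tilt [ 0.28 -0.17 -0.  ] w 13.0
```

Call:
move_arm(motion=[[[0,-0.02,0.05],[0.002,0,0.04],-1],[[0,-0.01,0.04],[0,0,0.04],-1],[[0,0,0.03],[0,0,0.04],-1],[[0,0.0,0.03],[0,0,0.04],-1]])

```text
time_s: 12.18
position: [0.4993, 0.0564, 0.1987]
tool_rot: [[0.353, 0.778, 0.519], [0.931, -0.345, -0.116], [0.089, 0.525, -0.847]]
ft_force: [-3.6, -1.5, 2.5]
grip_width: 0.0125
```

```bash
python3 st.py
```

```text
t 12.18 h -20.3 lat -0.1 0.7 q6 22.5 ang 80.6 F tool [-2.4 -1.  -3.8] tau tool [ 0.46 -0.73 -0.13] tilt [ 0.13 -0.13 -0.  ] w 12.5
```

Call:
move_arm(motion=[[[0,-0.01,0.03],[0.001,0,0.04],-1],[[0,0,0.03],[0,0,0.04],-1],[[0,0,0.03],[0,0,0.04],-1],[[0,0.0,0.03],[0,0,0.04],-1]])

```text
time_s: 12.52
position: [0.5001, 0.0554, 0.1973]
tool_rot: [[0.601, 0.609, 0.518], [0.755, -0.645, -0.118], [0.262, 0.462, -0.847]]
ft_force: [-2.9, -0.6, 1.9]
grip_width: 0.013
```

```bash
python3 st.py
```

```text
t 12.52 h -22.0 lat -0.6 0.5 q6 42.7 ang 60.4 F tool [-1.7 -0.5 -3.1] tau tool [ 0.23 -0.61 -0.14] tilt [ 0.06 -0.06 -0.  ] w 13.0
```

Call:
move_arm(motion=[[[0.01,-0.01,0.03],[0,0,0.04],-1],[[0.01,0,0.03],[0,0,0.04],-1],[[0,0,0.03],[0,0,0.04],-1]])

```text
time_s: 12.77
position: [0.5007, 0.0551, 0.1963]
tool_rot: [[0.739, 0.43, 0.518], [0.56, -0.82, -0.119], [0.373, 0.378, -0.847]]
ft_force: [-3.4, -2.2, 1.7]
grip_width: 0.0128
```

```bash
python3 st.py
```

```text
t 12.77 h -23.2 lat -0.6 0.2 q6 58.0 ang 45.3 F tool [-3.1  0.9 -2.9] tau tool [ 0.12 -0.69 -0.07] tilt [ 0.12 -0.02 -0.  ] w 12.8
```

Call:
move_arm(motion=[[[0.01,0,0.03],[0,0,0.04],-1],[[0.01,0,0.03],[0,0,0.04],-1]])

```text
time_s: 12.93
position: [0.501, 0.0551, 0.196]
tool_rot: [[0.804, 0.294, 0.518], [0.408, -0.905, -0.12], [0.433, 0.307, -0.847]]
ft_force: [-10.8, 1.1, 10.8]
grip_width: 0.0128
```

```bash
python3 st.py
```

```text
t 12.93 h -23.6 lat -0.5 -0.1 q6 68.2 ang 35.2 F tool [ -3.6  -0.9 -14.9] tau tool [ 0.58 -0.71 -0.16] tilt [ 0.13 -0.03 -0.  ] w 12.8
```

Call:
move_arm(motion=[[[0.01,0,0.0],[0,0,0.04],-1],[[0.01,0,0.01],[0,0,0.04],-1]])

```text
time_s: 13.1
position: [0.501, 0.0554, 0.1961]
tool_rot: [[0.843, 0.148, 0.518], [0.243, -0.963, -0.12], [0.481, 0.226, -0.847]]
ft_force: [-0.9, -0.6, -2.3]
grip_width: 0.0127
```

```bash
python3 st.py
```

```text
t 13.10 h -23.5 lat -0.4 -0.5 q6 78.4 ang 25.1 F tool [-2.  -0.   1.5] tau tool [ 0.17 -0.5  -0.01] tilt [ 0.13 -0.04 -0.  ] w 12.7
```

Call:
move_arm(motion=[[[0,0.01,0.02],[0,0,0.03],-1],[[0,0.01,0.02],[0,0,0.03],-1]])

```text
time_s: 13.27
position: [0.501, 0.0553, 0.1959]
tool_rot: [[0.855, 0.034, 0.518], [0.112, -0.987, -0.119], [0.507, 0.16, -0.847]]
ft_force: [-6.7, 1.1, 5.3]
grip_width: 0.013
```

```bash
python3 st.py
```

```text
t 13.27 h -23.6 lat -0.6 -0.7 q6 86.0 ang 17.4 F tool [-3.  -0.4 -8.1] tau tool [ 0.33 -0.73 -0.15] tilt [ 0.1  -0.07 -0.  ] w 13.0
```

Call:
move_arm(motion=[[[0.01,0.01,0],[0,0,0.03],-1],[[0,0.01,0.01],[0,0,0.03],-1]])

```text
time_s: 13.43
position: [0.5004, 0.055, 0.1956]
tool_rot: [[0.853, -0.077, 0.516], [-0.017, -0.993, -0.12], [0.522, 0.093, -0.848]]
ft_force: [-4.3, -1.5, 2.5]
grip_width: 0.013
```

```bash
python3 st.py
```

```text
t 13.43 h -23.6 lat -1.4 -0.6 q6 93.4 ang 9.9 F tool [-2.3  2.  -4.1] tau tool [-0.26 -0.52 -0.68] tilt [0.11 0.01 0.  ] w 13.0
```

Call:
move_arm(motion=[[[0,0,0],[0,0,0.015],-1]])

```text
time_s: 13.52
position: [0.5002, 0.0549, 0.1955]
tool_rot: [[0.85, -0.106, 0.516], [-0.05, -0.991, -0.12], [0.524, 0.076, -0.848]]
ft_force: [1.9, -0.5, -2.4]
grip_width: 0.0129
```

```bash
python3 st.py
```

```text
t 13.52 h -23.6 lat -1.6 -0.4 q6 95.4 ang 8.0 F tool [0.4 0.1 3.1] tau tool [ 0.02 -0.27 -0.78] tilt [0.14 0.01 0.  ] w 12.9
```

Call:
move_arm(motion=[[[0,0,0],[0,0,0.015],-1]])

```text
time_s: 13.6
position: [0.5001, 0.0548, 0.1955]
tool_rot: [[0.846, -0.132, 0.516], [-0.081, -0.989, -0.121], [0.527, 0.06, -0.848]]
ft_force: [-0.9, 0.2, -2.1]
grip_width: 0.0133
```

```bash
python3 st.py
```

```text
t 13.60 h -23.6 lat -1.8 -0.4 q6 97.2 ang 6.3 F tool [-1.9 -0.2  1.3] tau tool [ 0.23 -0.49 -0.99] tilt [0.17 0.01 0.  ] w 13.3
```

Call:
move_arm(motion=[[[0,0,0],[0,0,0],0.2],[[0,0,0],[0,0,0],0.2],[[0,0,0],[0,0,0],0.2],[[0,0,0],[0,0,0],0.2],[[0,0,0],[0,0,0],0.2],[[0,0,0],[0,0,0],0.2]])

```text
time_s: 14.1
position: [0.5012, 0.0548, 0.1967]
tool_rot: [[0.844, -0.132, 0.519], [-0.08, -0.989, -0.121], [0.53, 0.06, -0.846]]
ft_force: [0.2, -0.3, -0.4]
grip_width: 0.0512
```

```bash
python3 st.py
```

```text
t 14.10 h -23.2 lat -0.2 -0.4 q6 97.2 ang 6.3 F tool [-0.1  0.3  0.5] tau tool [ 0.06 -0.21  0.01] tilt [ 0.15 -0.2  -0.  ] w 51.2
```

Call:
move_arm(motion=[[[0,0,-0.3],[0,0,0],0.2],[[0,0,-0.6],[0,0,0],0.2],[[0,0,-1],[0,0,0],0.2],[[0,0,-1],[0,0,0],0.2],[[0,0,-1],[0,0,0],0.2],[[0,0,-1],[0,0,0],0.2],[[0,0,-1],[0,0,0],0.2],[[0,0,-0.5],[0,0,0],0.2],[[0,0,0],[0,0,0],0.2]])

```text
time_s: 14.85
position: [0.4298, 0.0712, 0.3124]
tool_rot: [[0.844, -0.131, 0.52], [-0.08, -0.99, -0.12], [0.53, 0.06, -0.846]]
ft_force: [1.0, 0.5, -0.1]
grip_width: 0.0511
```

```bash
python3 st.py; python3 - <<'E'
import nk,h,cv2,numpy as np
C={n:h.cam(n) for n in("scene","top")}
th=np.linspace(0,2*np.pi,80);out=[]
for n,(x0,y0) in {"scene":(215,130),"top":(215,155)}.items():
    im=cv2.resize(C[n]["img"][y0:y0+60,x0:x0+60],None,fx=6,fy=6,interpolation=cv2.INTER_CUBIC)
    for z in(-.0242,.0048):
        P=nk.m+np.c_[.036*np.cos(th),.036*np.sin(th),0*th+z]@nk.N.T
        cv2.polylines(im,[((h.proj(C[n],P)-(x0,y0)+.5)*6).astype(int).reshape(-1,1,2)],True,(0,255,255),1)
    out.append(im); cv2.imwrite(f"pics/full_{n}.png",C[n]["img"])
cv2.imwrite("pics/e5.png",cv2.hconcat(out))
E
```

```text
t 14.85 h 113.8 lat -1.0 -0.6 q6 96.0 ang 6.3 F tool [ 0.8 -0.6  0.5] tau tool [-0.01 -0.23 -0.  ] tilt [ 0.11 -0.21 -0.  ] w 51.1
```

View pics/e5.png

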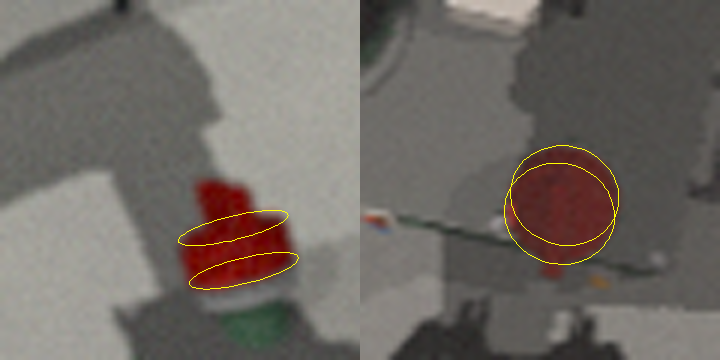

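View pics/full_scene.png

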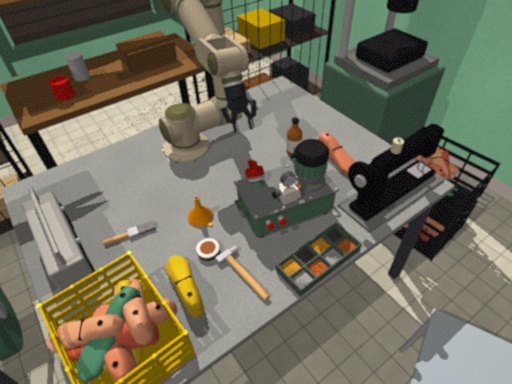

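```bash
python3 -c "
from rig import job;print(job.close_job())"
```

```text
the job is handed in; nothing more can be done
None
```

The filler cap is screwed fully home on the neck and released. I handed the job in at about 15 s, of the 64 s allowed.

- **Finding the thread:** I took the cap by its wing and set it on the inclined neck. I turned it back about 35° until the lugs ran off the rib, then pressed it down about 8.5 mm into the thread starts. That left it about 7 mm from home, inside the given 6.5 to 8.1 mm.
- **Tightening:** I screwed it clockwise about 114°. From about 85° on, the height stayed the same, which I took as the cap resting on the rim. The torque then rose over the last turns to 0.99 N·m, the upper end of "tight enough".
- **Checks after letting go:** The force reading was near zero and the gripper stood well clear. In both pictures the cap sits square at the home position within about a pixel (3–4 mm). In the scene picture the other things on the bench look to be where they stood.
- **Small disagreements:**
    - My computed height at home was about 0.6 mm short of nominal, within the roughly 2 mm camera calibration.
    - The tool drifted up to 1.8 mm sideways while tightening.
    - The pressing force peaked briefly at about 26 N when the cap first landed on the ribs.

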